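# Park the bridge lock's plunger and slide the hand rest to its end stop

### The job

The wooden hand-rest bridge over the middle of the painted glass is locked by a spring plunger and must make room there. Gently pull its black T-knob up and twist it clockwise, by feel, into its rest notch so that it stays retracted by itself, without wrenching the plunger's sleeve; then slide the bridge by its round knob fully home against the end stop and let go, leaving the plunger parked and everything else on the table where it is.

Things in the scene. Friction and masses are not known exactly. Their poses are not given: they have to be found in the camera images.
- base: aluminium rail fixed to the table, 50 mm wide (own x), 400 long (own y), 18 high. Origin: centre of its underside, on the table; z up. Place and yaw vary; panel, plunger and bridge go with it. In its frame (mm): plunger's upright axis at x 0, y -120; the bridge slides to +y; a stop block stands beyond y +160.
- sleeve: fixed steel sleeve and clamped notched ring around the plunger, about 60 mm across, tall walls up to 62 mm above the table. Origin on the table on the plunger's axis, axes parallel to the rail's. They must not be forced: at most 40 N on them, be it by over-pulling against the inner stop, twisting against a wall (acting some 21 mm off the axis) or by fingers.
- lug_slot (a point): point in the sleeve's deep slot, 18 mm from the axis, 48 mm above the table, on the rail's +x side. The plunger's lug, a steel finger under the knob, 6 mm wide and reaching 24 mm from the axis, sits in it when locked. Lifted over 14 mm it clears the slot's clockwise wall and can turn clockwise, seen from above, over a flat land; the other wall stays in the way.
- ring_edge (a point): point on the notched ring's clockwise side: 28 mm from the axis, 67 degrees clockwise from the slot, 41 mm above the table. The rest notch, a dip 3.5 mm deep and 1.7 mm wider than the lug, just before a tall end wall, has its middle 55 to 80 degrees (0.96 to 1.40 rad) from the slot, new at every start and not measured: turn lightly till the wall stops the lug, then let it down.
- knob_grip (a point): middle of the black T-knob, a flat upright bar 46 mm long, 14 thick, 30 tall (15 mm above and below this point), on the plunger's axis, 81 mm above the table when locked; rises and turns with it. Own x across the thickness, y along the length, z up; locked, they match the rail's. Grip across the thickness, fingertips no lower than 66 mm above the table.
- plunger (a joint): lift of the plunger in m: 0 locked, its bolt 8 mm down in the bridge's tongue; to 0.014 the lug is in the slot; an inner hard stop ends the pull at 0.019; about 0.013 when the lug lies on the land (not held), about 0.010 when it rests in the notch. The spring pulls down with 7 N at 0 and 13 N at the stop; the moving part weighs 0.12 kg.
- spindle (a joint): turn of the knob in rad, 0 locked, growing clockwise seen from above. It turns with hardly any friction (0.02 N m, a little more when the lug rubs on the land).
- bridge_grip (a point): middle of the round wooden knob on the bridge, 30 mm wide, from 66 to 106 mm above the table, this point 91 mm up; moves with the bridge, a wooden hand rest 44 mm wide (along the rail), its top 66 mm above the table, on a grey carriage, reaching 180 mm to the rail's -x over the 6 mm thick painted glass panel.
- bridge (a joint): slide of the bridge along the rail's +y in m: 0 where the bolt locks it, 0.13 against the end stop. It takes about 3 N to move.
- brush_jar: a white jar of brushes, 68 mm wide, 195 mm tall with its brushes, a bystander standing loose on the light table; origin at the middle of its underside. To be left where it is.
- pigment_jar: a glass pigment jar, 52 mm wide, 60 mm tall, a bystander standing loose on the light table; origin at the middle of its underside. To be left where it is.
- liner_brush: a brush 170 mm long lying flat, a bystander standing loose on the light table; origin at the middle of its underside. To be left where it is.
- pliers: flat grozing pliers, 140 mm long, a bystander standing loose on the light table; origin at the middle of its underside. To be left where it is.
- offcut_amber: a flat glass offcut 55 x 35 x 5 mm, a bystander standing loose on the light table; origin at the middle of its underside. To be left where it is.
- offcut_green: a flat glass offcut 45 x 45 x 5 mm, a bystander standing loose on the light table; origin at the middle of its underside. To be left where it is.
- lead_weight: a round lead weight, 44 mm wide, 24 mm tall, a bystander standing loose on the light table; origin at the middle of its underside. To be left where it is.
- horseshoe_nail_tin: an open tin 70 x 50 x 22 mm, a bystander standing loose on the light table; origin at the middle of its underside. To be left where it is.

How it is judged:
On the way, in this order (a step that is already met when the one before it is completed fails the run):
1. the plunger rests in its notch, held retracted, with the knob let go (value of joint plunger between 0.009 and 0.0115 m and value of joint spindle above 0.8 rad and contact force between the fingers and anything else below 0.5 N and value of joint bridge below 0.02 m), for 0.2 s.
2. the bridge is slid home against the end stop (value of joint bridge above 0.122 m), for 0.2 s.
At the end, for the whole second after the job is handed in: The plunger rests in its notch (lift 9 to 11.5 mm, knob turned more than 0.8 rad) and the bridge is within 8 mm of its end stop (slide over 0.122 m) (value of joint plunger between 0.009 and 0.0115 m and value of joint spindle above 0.8 rad and value of joint bridge above 0.122 m); the robot touches nothing.
It fails at once if more than 40 N on the plunger's sleeve and notched ring (contact force between sleeve and anything else above 40 N).
It fails at once if a bystander is moved by more than 30 mm (distance of any of brush_jar, pigment_jar, liner_brush, pliers, offcut_amber, offcut_green, lead_weight, horseshoe_nail_tin from where it was at the start of the episode above 0.03 m).
It also fails if it takes over 67 s, if anything falls off the work surface, if the arm or the gripper's body presses on something with over 40 N, if the wrist force passes 120 N, or if a joint passes its speed limit or range.

### The arm

A 7-joint arm with a two-finger parallel gripper is mounted at the origin on the work surface. World frame = base frame: x ahead of the robot, y to its left, z up, the work surface at z = 0. Lengths are in m, angles in rad, forces in N, time in s.
With the tool pointing down it reaches from about 0.35 to 0.9 m from the base axis. Payload 8.1 kg.
Tool frame: the origin (TCP) lies between the finger pads; the fingertips stand 19 mm ahead of it and the grasp point (between the pads) is the TCP; z points along the fingers, y is the line along which they close (so a half turn about z gives the same grasp; the last joint's range is limited). The gripper opens to 85 mm and grips with 20 to 120 N. Pads are 22 mm wide; open, the fingers measure 114 mm over their backs; the gripper's body (76 mm by 85 mm) begins 54 mm behind the grasp point. The pads swing forward as they close: fully open they stand 13 mm farther back than shut.
Start: joints at [-1.393, 0.434, 0.025, 1.573, -0.012, 1.134, -0.075], TCP at [0.173, 0.601, 0.25] pointing down, gripper open.
Joint ranges: [-2.62, 2.62], [-0.44, 2.09], [-1.27, 1.32], [0.08, 2.57], [-1.32, 4.46], [0.12, 2], [-2.74, 2.74]. Speed limits (rad/s): [2.22, 2.22, 3.01, 3.01, 3.14, 3.14, 3.14].

### API

Orientations are given as a rotation vector (axis times angle).
In Python, from rig import env gives the robot as it stands.
- The arm moves only by the tool play_rows, never from a script. Its arguments are lists of equal length, an entry for each row: "angular": the turn, a rotation vector about the world's x, y, z in rad, a list of three; "linear": the shift along the world's x, y, z in mm, a list of three; "claw": the opening, from 0 (shut) to 1 (fully open). A call has 1 to 10 rows; each row is the pose to reach, as a shift and turn from the pose commanded when the call began; what a row does not reach only later rows make up. A row lasts 1/12 s, in which the tool goes at most 41.7 mm and 7.16 degrees, less where a joint would pass 70% of its speed; a pose out of reach is approached as far as the arm can. A call with a gripper value outside its range is refused whole. The fingers move at their own pace and stop on an object; the grip force is fixed at half the most. Time passes only in rows, so rows that repeat a pose let the fingers close. It gives the time, the measured TCP pose, the force, the opening and the grip force at its end, in the units of the state.
- env.read_state(): the state, without advancing time (a new reading comes with each control period).
- env.capture(name): name is "scene" or "top" or "wrist"; returns the picture (384x512x3 uint8, red, green, blue); there is no depth.
- env.get_calibration(name): a dict with "intrinsics" (3x3 intrinsics, pixels), "rvec" (rotation vector, rad) and "tvec" (3), from world to camera coordinates, as OpenCV has them; the wrist camera has in their place "T_tool_cam" (4x4, takes a point from camera to tool coordinates, whose origin is the TCP and whose axes are the flange's). Camera axes: x right, y down, z forward; pixel columns grow to the right and rows downward; lengths in m; the calibration is good to about 2 mm. A picture is of the moment at which its call begins: read the wrist's pose just before it. get_calibration takes no time and is no camera call.
- env.hand_in(): hands the job in; it is judged then, once.
The state is a dict: "clock": time; "qpos": joint angles; "joint_vel": joint speeds; "effort": joint torques, N m; "tcp_pos": TCP position; "tcp_rot": TCP orientation; "wrist_force": force on the tool from outside, world axes, zero at the start; "ft_torque": the same for the moment, N m; "grip_width": opening from 0.0 (shut) to 1.0 (fully open); "grasp_force": force on a finger pad.
Only numpy, scipy, OpenCV 4.12 (cv2) and the standard library are available. Lean on these libraries where they do the work, as an engineer would, in place of code of your own. Each camera call takes 0.05 s, during which the arm holds its last target. There are 200 camera calls.

## Working session

There is one attempt and no reset: what is moved stays moved. The work goes in short steps, Python scripts to look and compute and a tool call to move; the robot and the scene stay as the last step left them, time stands still between calls to the robot, and variables do not carry over. Pictures are saved under pics/ and viewed, at most 10 in all, crops included, and the job is handed in when it is done.

Besides the shell and the picture viewer there is one more tool, called in YAML: its name, and indented under it one key for each argument. play_rows: Moves the arm, as the interface text tells. Its arguments: {"type":"object","properties":{"angular":{"type":"array"},"linear":{"type":"array"},"claw":{"type":"array"}},"required":["angular","linear","claw"]}

```bash
ls; mkdir -p pics
python3 - <<'E'
from rig import env
import cv2,numpy as np
s=env.read_state(); print({k:np.round(v,3) for k,v in s.items()})
a=env.capture("scene");b=env.capture("top")
cv2.imwrite("pics/scene.png",a[...,::-1]);cv2.imwrite("pics/top.png",b[...,::-1])
for n in("scene","top","wrist"):print(n,env.get_calibration(n))
E
```

```text
pics
{'clock': np.float64(0.0), 'qpos': array([-1.393,  0.435,  0.025,  1.574, -0.012,  1.134, -0.075]), 'joint_vel': array([-0.   ,  0.002,  0.001, -0.002,  0.   , -0.   , -0.001]), 'effort': array([-0.0000e+00, -6.7046e+01,  1.0250e+00, -3.1621e+01,  1.5000e-02,
        1.2000e-02, -0.0000e+00]), 'tcp_pos': array([0.173, 0.6  , 0.25 ]), 'tcp_rot': array([-4.400e-01, -3.111e+00,  2.000e-03]), 'wrist_force': array([ 0.711, -0.519,  0.312]), 'ft_torque': array([-0.044,  0.027,  0.015]), 'grasp_force': np.float64(0.0), 'grip_width': np.float64(1.0)}
scene {'intrinsics': array([[393.63149206,   0.        , 255.86256185],
       [  0.        , 393.63149206, 189.15039233],
       [  0.        ,   0.        ,   1.        ]]), 'rvec': array([ 2.06381827,  0.81838144, -0.41595822]), 'tvec': array([-0.43059585, -0.16626923,  1.39260837])}
top {'intrinsics': array([[365.95106118,   0.        , 259.52581752],
       [  0.        , 365.95106118, 189.58522541],
       [  0.        ,   0.        ,   1.        ]]), 'rvec': array([ 2.11748356, -2.15566141,  0.14799545]), 'tvec': array([0.02213366, 0.58227714, 0.87514081])}
wrist {'intrinsics': array([[292.12524667,   0.        , 256.19111577],
       [  0.        , 292.12524667, 190.54257159],
       [  0.        ,   0.        ,   1.        ]]), 'T_tool_cam': array([[ 8.07259281e-04, -9.60386962e-01, -2.78668679e-01,
         7.06899302e-02],
       [ 9.99999669e-01,  7.48106817e-04,  3.18611272e-04,
        -1.09907483e-05],
       [-9.75161731e-05, -2.78668844e-01,  9.60387248e-01,
        -1.22949505e-01],
       [ 0.00000000e+00,  0.00000000e+00,  0.00000000e+00,
         1.00000000e+00]])}
```

View pics/scene.png

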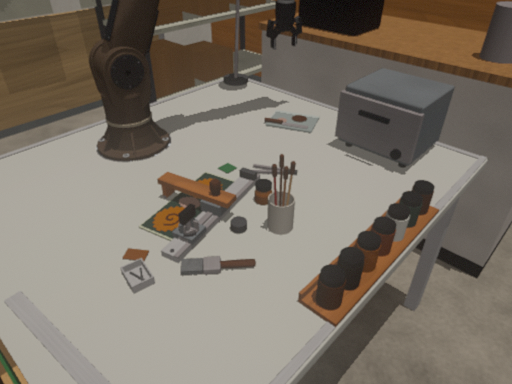

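View pics/top.png

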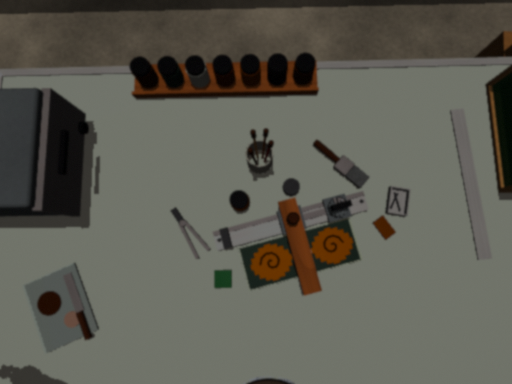

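Scene: the knob is at about (187,214), bridge knob (214,187), end stop (248,175). Top: T-knob (340,207), bridge knob (293,219), stop (225,238), brush jar (260,157), lead weight (291,186). I'll zoom in on both.

```bash
cat > h.py <<'E'
import numpy as np,cv2
from scipy.spatial.transform import Rotation as R
from rig import env
def cam(name,s=None):
    c=env.get_calibration(name);K=c["intrinsics"]
    if "rvec" in c:
        Rm=cv2.Rodrigues(c["rvec"])[0];return K,Rm.T,-Rm.T@c["tvec"]
    T=np.eye(4);T[:3,:3]=R.from_rotvec(s["tcp_rot"]).as_matrix();T[:3,3]=s["tcp_pos"]
    T=T@c["T_tool_cam"];return K,T[:3,:3],T[:3,3]
def ray(C,uv):
    d=C[1]@np.linalg.solve(C[0],[uv[0],uv[1],1]);return C[2],d/np.linalg.norm(d)
def onz(C,uv,z):
    o,d=ray(C,uv);return o+d*(z-o[2])/d[2]
def proj(C,p):
    q=C[0]@(C[1].T@(np.asarray(p)-C[2]));return q[:2]/q[2]
def tri(rs):
    A=sum(np.eye(3)-np.outer(d,d) for o,d in rs);b=sum((np.eye(3)-np.outer(d,d))@o for o,d in rs)
    p=np.linalg.solve(A,b);return p,[np.linalg.norm(np.cross(p-o,d)) for o,d in rs]
E
python3 - <<'E'
from h import *
a=cv2.imread("pics/scene.png");b=cv2.imread("pics/top.png")
A=cv2.resize(a[150:270,140:300],None,fx=5,fy=5,interpolation=cv2.INTER_CUBIC)
B=cv2.resize(b[180:270,205:375],None,fx=4.7,fy=4.7,interpolation=cv2.INTER_CUBIC)
B=np.clip(B.astype(float)*1.8,0,255).astype(np.uint8)
cv2.imwrite("pics/sc.png",A);cv2.imwrite("pics/tc.png",B)
S,T=cam("scene"),cam("top")
print(tri([ray(S,(187,214)),ray(T,(340,207))]),tri([ray(S,(214,187)),ray(T,(293,219))]))
E
```

```text
(array([ 0.53188679, -0.18079486,  0.07640993]), [np.float64(0.00019616429730133012), np.float64(0.00019616429730119912)]) (array([ 0.50407423, -0.06733269,  0.08439231]), [np.float64(0.0006011977742214777), np.float64(0.0006011977742215917)])
```

View pics/sc.png

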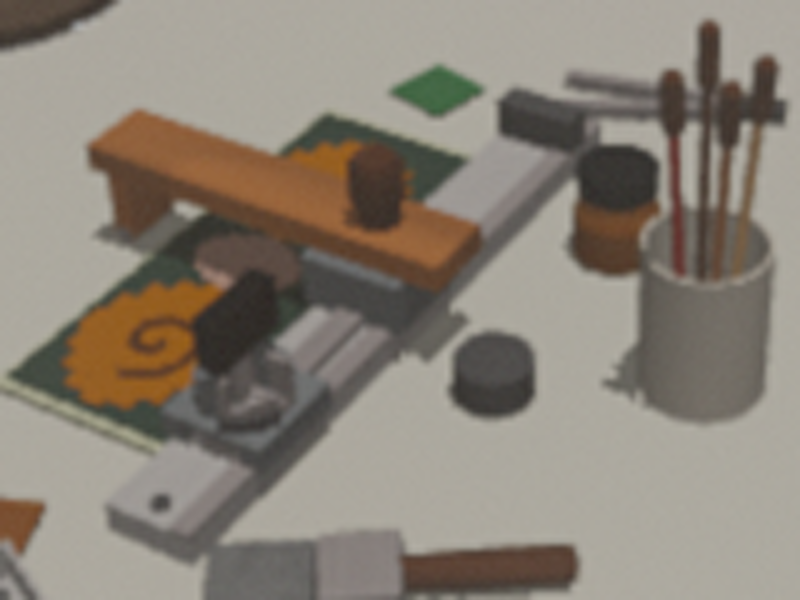

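View pics/tc.png

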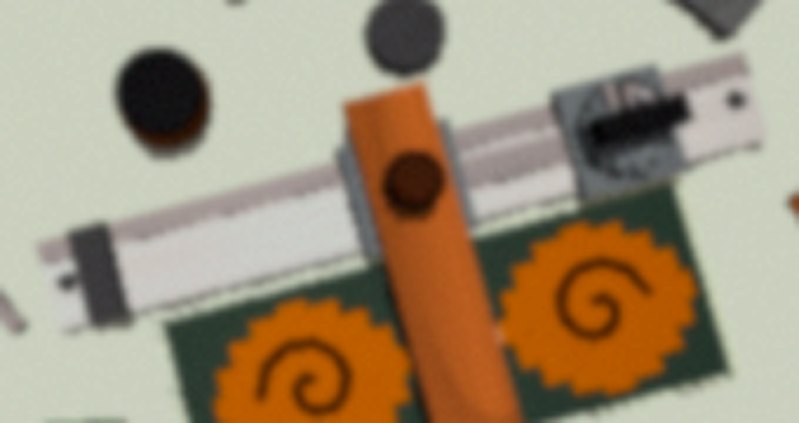

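Scene crop: T-knob bar centre at crop (237,322) over the steel sleeve (240,395). Bridge knob at (376,187), end stop (542,118). Top crop: rail holes at (736,99) and (68,282), T-knob bar from (590,135) to (688,107), bridge knob (413,183).

Run:
```python
from h import *
S,T=cam("scene"),cam("top")
tc=lambda u,v:(205+(u+.5)/4.7-.5,180+(v+.5)/4.7-.5)
sc=lambda u,v:(140+(u+.5)/5-.5,150+(v+.5)/5-.5)
h1=onz(T,tc(736,99),.018);h2=onz(T,tc(68,282),.018);d=h2-h1;yaw=np.arctan2(-d[0],d[1])
print("holes",h1,h2,np.linalg.norm(d),"yaw",yaw)
s1=onz(S,sc(160,503),.018);print("scene hole",s1)
c=[onz(T,tc(*p),.018) for p in((742,52),(765,145),(38,242),(62,330))]
print(np.round(c,4)); cen=np.mean(c,0);print("cen",cen, np.linalg.norm(c[0]-c[2]),np.linalg.norm(c[0]-c[1]))
e=c[2]+c[3]-c[0]-c[1];print("yaw2",np.arctan2(-e[0],e[1]))
a=np.array([-np.sin(yaw),np.cos(yaw),0])
print("plunger axis from rail",cen-.12*a)
# knob upper face: top view bar top
g=cv2.imread("pics/top.png");hsv=g.max(2)
m=np.zeros_like(hsv);m[195:222,325:358]=(hsv[195:222,325:358]<38)
n,l,st,ce=cv2.connectedComponentsWithStats(m);i=1+st[1:,4].argmax();print("top knob",ce[i],st[i],cv2.minAreaRect(np.argwhere(l==i)[:,::-1].astype(np.float32)))
g=cv2.imread("pics/scene.png").max(2)
m2=np.zeros_like(g);m2[200:226,176:198]=(g[200:226,176:198]<62)
n,l,st,cs=cv2.connectedComponentsWithStats(m2);j=1+st[1:,4].argmax();print("scene knob",cs[j],st[j])
print("knob",tri([ray(T,ce[i]),ray(S,cs[j])]))
print("knob top T @96",onz(T,tc(638,121),.096))
print("bridge knob",tri([ray(T,tc(413,183)),ray(S,sc(376,187))]),onz(T,tc(413,183),.106))
```

```text
holes [ 0.55291469 -0.24804328  0.018     ] [0.46022167 0.11678135 0.018     ] 0.37641599878182214 yaw 0.2488107943974201
scene hole [ 0.55129996 -0.24934554  0.018     ]
[[ 0.5787 -0.2528  0.018 ]
 [ 0.5275 -0.2623  0.018 ]
 [ 0.482   0.1331  0.018 ]
 [ 0.4347  0.12    0.018 ]]
cen [ 0.50573047 -0.06550423  0.018     ] 0.3978334029280663 0.05210272063017065
yaw2 0.24193786700302114
plunger axis from rail [ 0.53528066 -0.18180895  0.018     ]
top knob [338.17085427 207.34673367] [328 201  23  16 199] ((338.92352294921875, 206.5941162109375), (11.657867431640625, 23.622520446777344), 57.528804779052734)
scene knob [187.41333333 214.00444444] [179 204  19  21 225]
knob (array([ 0.53077057, -0.17766413,  0.07394375]), [np.float64(0.0007908372027775086), np.float64(0.0007908372027775936)])
knob top T @96 [ 0.53366886 -0.1779009   0.096     ]
bridge knob (array([ 0.50532659, -0.06597272,  0.08429202]), [np.float64(0.00038301073216231676), np.float64(0.0003830107321622999)]) [ 0.50403113 -0.0640156   0.106     ]
```

play_rows:
  angular:
    - [0, 0, -0.3]
    - [0, 0, -0.3]
    - [0, 0, -0.3]
    - [0, 0, -0.5]
    - [0, 0, -0.5]
    - [0, 0, -0.7]
    - [0, 0, -0.7]
    - [0, 0, -0.9]
    - [0, 0, -0.9]
    - [0, 0, -1.042]
  linear:
    - [30, -65, 20]
    - [60, -130, 20]
    - [100, -215, 20]
    - [130, -280, 20]
    - [160, -345, 20]
    - [180, -390, 20]
    - [200, -435, 20]
    - [216, -470, 20]
    - [234, -507, 20]
    - [250, -540, 20]
  claw: [1, 1, 1, 1, 1, 1, 1, 1, 1, 1]

```text
clock: 0.93
tcp_pos: [0.3473, 0.2217, 0.2694]
tcp_rot: [-1.912, -2.492, -0.0]
wrist_force: [1.5, -0.3, -0.0]
grip_width: 0.997
grasp_force: 0.0
```

play_rows:
  angular:
    - [0, 0, 0]
    - [0, 0, 0]
    - [0, 0, 0]
    - [0, 0, 0]
    - [0, 0, 0]
    - [0, 0, 0]
    - [0, 0, 0]
    - [0, 0, 0]
    - [0, 0, 0]
    - [0, 0, 0]
  linear:
    - [16, -38, 0]
    - [32, -76, 0]
    - [50, -114, 0]
    - [68, -152, 0]
    - [86, -190, 0]
    - [104, -228, 0]
    - [122, -266, 0]
    - [140, -300, -5]
    - [155, -335, -15]
    - [170, -370, -30]
  claw: [1, 1, 1, 1, 1, 1, 1, 1, 1, 1]

```text
clock: 1.77
tcp_pos: [0.5184, -0.1482, 0.2397]
tcp_rot: [1.907, 2.495, 0.002]
wrist_force: [0.4, 0.8, 0.6]
grip_width: 1.0
grasp_force: 0.0
```

play_rows:
  angular:
    - [0, 0, 0]
    - [0, 0, 0]
    - [0, 0, 0]
  linear:
    - [0, 0, 0]
    - [0, 0, 0]
    - [0, 0, 0]
  claw: [1, 1, 1]

```text
clock: 2.02
tcp_pos: [0.5168, -0.1459, 0.239]
tcp_rot: [-1.909, -2.494, 0.001]
wrist_force: [-0.2, 0.5, -0.6]
grip_width: 1.001
grasp_force: 0.0
```

Run:
```python
from h import *
s=env.read_state(); print({k:np.round(s[k],4) for k in("clock","qpos","tcp_pos","tcp_rot")})
w=env.capture("wrist");cv2.imwrite("pics/w1.png",w[...,::-1]);np.save("w1s.npy",np.r_[s["tcp_pos"],s["tcp_rot"]])
print(proj(cam("wrist",s),[.534,-.181,.096]))
```

```text
{'clock': np.float64(2.0167), 'qpos': array([-0.3555,  0.3459,  0.7073,  1.8435, -0.2571,  1.0468,  0.7173]), 'tcp_pos': array([ 0.5168, -0.1459,  0.239 ]), 'tcp_rot': array([-1.9086e+00, -2.4938e+00,  9.0000e-04])}
[263.79329875 222.02599018]
```

View pics/w1.png

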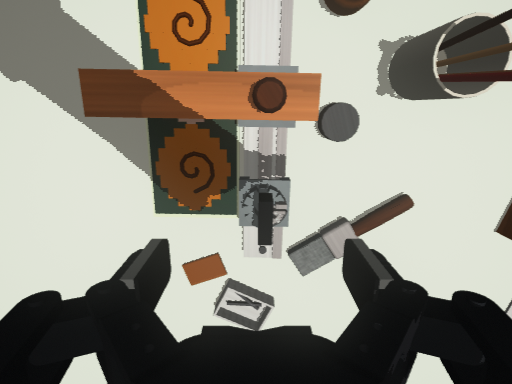

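Wrist picture: the T-knob bar spans about columns 258–272 and rows 194–244, almost parallel to the tool's x. The sleeve is around (264,203), the bridge knob at (268,95), and the green offcut and nail tin are clear of the fingers.

```bash
cat >> h.py <<'E'
def dark(g,box,t):
    u0,u1,v0,v1=box;m=np.zeros(g.shape[:2],np.uint8);m[v0:v1,u0:u1]=g[v0:v1,u0:u1].max(2)<t
    m=cv2.morphologyEx(m,cv2.MORPH_OPEN,np.ones((5,5)))
    n,l,st,ce=cv2.connectedComponentsWithStats(m);i=1+st[1:,4].argmax()
    P=np.argwhere(l==i)[:,::-1].astype(np.float32)
    return cv2.minAreaRect(P),st[i],cv2.fitLine(P,cv2.DIST_L2,0,.01,.01).ravel()
E
python3 - <<'E'
from h import *
w=cv2.imread("pics/w1.png");p=np.load("w1s.npy");s=dict(tcp_pos=p[:3],tcp_rot=p[3:]);C=cam("wrist",s);T=cam("top")
for t in(30,40,50):
    r,st,f=dark(w,(248,282,185,255),t);print(t,r,st,f)
r,st,f=dark(w,(248,282,185,255),40)
cx,cy=st[0]+(st[2]-1)/2,st[1]+(st[3]-1)/2
for uv in((cx,cy),):
    a=onz(C,uv,.096);print("top centre",a)
a=onz(C,(cx,st[1]),.096);b=onz(C,(cx,st[1]+st[3]),.096);print("len",np.linalg.norm(a-b))
print("line angle",np.degrees(np.arctan2(*(onz(C,f[2:]-20*f[:2]*np.sign(f[1]),.096)-onz(C,f[2:]+20*f[:2]*np.sign(f[1]),.096))[[1,0]])))
tc=lambda u,v:(205+(u+.5)/4.7-.5,180+(v+.5)/4.7-.5)
print("tri top",tri([ray(C,(cx,cy)),ray(T,tc(638,121))]))
print("bridge",onz(C,(268.5,92),.106),"hole",onz(C,(262,249.5),.018))
# rail edges: bright vs. background gradient
g=cv2.cvtColor(w,6);L=cv2.HoughLinesP(cv2.Canny(g,40,120)[0:262,225:300].copy(),1,np.pi/720,25,minLineLength=25,maxLineGap=6)
for l in L[:,0]:
    if abs(l[1]-l[3])>abs(l[0]-l[2]):
        q=[onz(C,(l[0]+225,l[1]),.018),onz(C,(l[2]+225,l[3]),.018)];e=q[1]-q[0];e*=np.sign(e[1]);print(l+[225,0,225,0],np.degrees(np.arctan2(e[1],e[0])).round(2))
E
```

```text
Traceback (most recent call last):
  File "h.py", line 22, in dark
    n,l,st,ce=cv2.connectedComponentsWithStats(m);i=1+st[1:,4].argmax()
                                                      ~~~~~~~~~~~~~~~^^
ValueError: attempt to get argmax of an empty sequence
```

Run:
```python
from h import *
w=cv2.imread("pics/w1.png");p=np.load("w1s.npy");s=dict(tcp_pos=p[:3],tcp_rot=p[3:]);C=cam("wrist",s);T=cam("top")
print(w[219,250:282].max(1),w[185:255,265].max(1))
for t in(45,60,70):
    r,st,f=dark(w,(248,282,185,255),t);print(t,r,st,f)
    cx,cy=st[0]+(st[2]-1)/2,st[1]+(st[3]-1)/2
    print("top centre",onz(C,(cx,cy),.096))
a=onz(C,(cx,st[1]),.096);b=onz(C,(cx,st[1]+st[3]),.096);print("len",np.linalg.norm(a-b))
tc=lambda u,v:(205+(u+.5)/4.7-.5,180+(v+.5)/4.7-.5)
print("tri top",tri([ray(C,(cx,cy)),ray(T,tc(638,121))]))
print("bridge",onz(C,(268.5,92),.106),"hole",onz(C,(262,249.5),.018))
g=cv2.cvtColor(w,6);L=cv2.HoughLinesP(cv2.Canny(g,40,120)[0:262,225:300].copy(),1,np.pi/720,25,minLineLength=25,maxLineGap=6)
for l in L[:,0]:
    if abs(l[1]-l[3])>abs(l[0]-l[2]):
        q=[onz(C,(l[0]+225,l[1]),.018),onz(C,(l[2]+225,l[3]),.018)];e=q[1]-q[0];e*=np.sign(e[1]);print(l+[225,0,225,0],np.degrees(np.arctan2(e[1],e[0])).round(2))
```

```text
[136 136 134 119  75  76  75  68  49  44  43  43  43  44  43  43  44  44
  43  45  44  44  79 141 163 174 198 193 182 177 153 113] [ 54  54  54  67  72  72  73  61  35  34  34  34  35  34  34  35  35  42
  42  42  42  42  42  43  42  41  43  43  43  43  43  43  44  43  43  44
  44  44  44  45  44  45  45  46  45  46  44  46  45  45  47  46  47  48
  46  48  47  48  47  48 161 179 130  98  90  85  93 136 205 208]
45 ((265.0, 208.0), (30.0, 12.0), 90.0) [259 193  13  31 374] [ 5.7769738e-02 -9.9832994e-01  2.6467914e+02  2.0714171e+02]
top centre [ 0.53121244 -0.16669355  0.096     ]
60 ((264.5, 218.5), (51.0, 15.0), 90.0) [257 193  16  52 710] [ 1.1920841e-02 -9.9992895e-01  2.6474930e+02  2.1781831e+02]
top centre [ 0.53367116 -0.17726186  0.096     ]
70 ((263.0, 218.0), (52.0, 18.0), 90.0) [254 192  19  53 786] [ 1.9846705e-03 -9.9999803e-01  2.6421118e+02  2.1728625e+02]
top centre [ 0.5321202  -0.17714309  0.096     ]
len 0.05535902085380576
tri top (array([ 0.53353212, -0.17913168,  0.09048934]), [np.float64(0.0007167260277023251), np.float64(0.0007167260277024352)])
bridge [ 0.50520146 -0.06424737  0.106     ] hole [ 0.55249379 -0.24892237  0.018     ]
[285 172 286 138] 105.11
[236 201 236 143] 104.09
[278  65 280   1] 104.45
[274 190 276 127] 104.41
[272 258 272 220] 106.05
[257 244 257 215] 105.24
[257 127 257 154] 105.24
[244  64 244   3] 104.53
[242  64 242   2] 104.42
[258 212 258 174] 105.29
[281 258 283 194] 104.94
[237 191 237 217] 104.15
[273 199 273 234] 106.11
[255 184 259 143] 99.74
[274 226 276 175] 104.08
[278 226 278 189] 106.38
[236   0 237  59] 105.2
[272 154 272 127] 106.05
[281  37 281   0] 106.54
[243 204 243 176] 104.47
[235  71 237   1] 102.28
[252 218 254 178] 102.29
[263 175 280 211] 130.23
[243 207 252 182] 85.76
[275 225 277 192] 103.0
[280 109 283  84] 99.37
```

Run:
```python
from h import *
p=np.load("w1s.npy");s=dict(tcp_pos=p[:3],tcp_rot=p[3:]);C=cam("wrist",s);T=cam("top")
for v in(201.7,223.1,244.6):print(onz(C,(264.8,v),.096))
tc=lambda u,v:(205+(u+.5)/4.7-.5,180+(v+.5)/4.7-.5)
# tip end of bar (-y end, top edge) seen in both
print("tri end",tri([ray(C,(264.8,244.6)),ray(T,tc(688,108))]))
```

```text
[ 0.52929959 -0.16058496  0.096     ]
[ 0.53525551 -0.18182991  0.096     ]
[ 0.54150781 -0.20413202  0.096     ]
tri end (array([ 0.53987887, -0.20169098,  0.10141794]), [np.float64(0.0007632400198291117), np.float64(0.0007632400198290554)])
```

play_rows:
  angular:
    - [0, 0, -0.005]
    - [0, 0, -0.01]
    - [0, 0, -0.01]
    - [0, 0, -0.01]
    - [0, 0, -0.01]
    - [0, 0, -0.01]
    - [0, 0, -0.01]
  linear:
    - [9, -18, -15]
    - [18, -36, -40]
    - [18.5, -36, -65]
    - [18.5, -36, -90]
    - [18.5, -36, -109]
    - [18.5, -36, -109]
    - [18.5, -36, -109]
  claw: [1, 1, 1, 0.7, 0.6, 0.6, 0.6]

```text
clock: 2.65
tcp_pos: [0.5356, -0.1804, 0.1307]
tcp_rot: [-1.918, -2.487, -0.0]
wrist_force: [1.1, 0.0, 0.2]
grip_width: 0.598
grasp_force: 0.0
```

Run:
```python
from h import *
s=env.read_state(); print({k:np.round(s[k],4) for k in("clock","qpos","tcp_pos","tcp_rot","wrist_force","ft_torque","grip_width")})
w=env.capture("wrist");cv2.imwrite("pics/w2.png",w[...,::-1]);np.save("w2s.npy",np.r_[s["tcp_pos"],s["tcp_rot"]])
print(proj(cam("wrist",s),[.5353,-.1818,.096]))
```

```text
{'clock': np.float64(2.65), 'qpos': array([-0.2088,  0.5246,  0.6267,  1.8941, -0.4019,  0.8518,  0.8815]), 'tcp_pos': array([ 0.5356, -0.1804,  0.1307]), 'tcp_rot': array([-1.9175e+00, -2.4868e+00, -3.0000e-04]), 'wrist_force': array([1.058 , 0.0076, 0.1819]), 'ft_torque': array([ 0.0439,  0.0484, -0.0093]), 'grip_width': np.float64(0.598)}
[254.97590242 233.53661804]
```

View pics/w2.png

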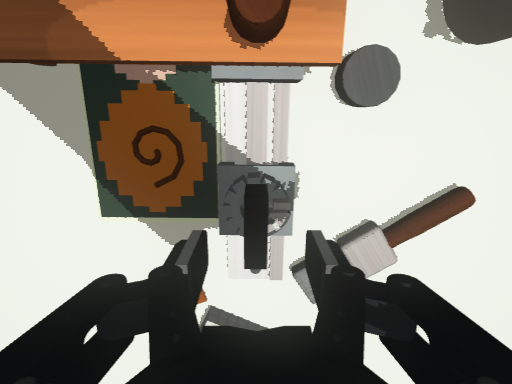

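Wrist close-up: the knob is centred between the pads, spanning columns 243–268 and rows 184–269. I'll measure the top face and triangulate it with the first view.

Run:
```python
from h import *
w=cv2.imread("pics/w2.png")
print(w[178:275,256].max(1)); print(w[250,236:276].max(1), w[215,236:276].max(1))
P=[]
for n in("w1s.npy","w2s.npy"):
    p=np.load(n);P.append(cam("wrist",dict(tcp_pos=p[:3],tcp_rot=p[3:])))
np.set_printoptions(precision=4)
print("end",tri([ray(P[0],(264.8,244.6)),ray(P[1],(256.5,268.5))]))
for u,v in((244,250),(268,250),(244,215),(268,215),(256,268.5)):print(onz(P[1],(u,v),.096))
```

```text
[ 84  83  83  82  82  83  35  31  31  31  32  31  31  30  30  31  29  30
  30  30  31  31  31  31  31  31  31  31  32  31  32  32  32  32  32  32
  32  32  32  32  33  33  33  34  33  35  35  35  36  36  36  36  36  37
  38  38  38  38  39  39  39  40  40  40  41  41  42  42  42  43  43  44
  44  44  45  45  45  45  46  46  47  48  48  49  48  49  49  50  50  50
  50  81  97  98  98 123 228]
[232 234 235 233 234 235 233 208  67  44  44  44  44  44  44  44  44  43
  44  44  44  44  44  44  44  44  44  45  44  45  56 151 211 142 178 199
 197 194 197 199] [ 81  80  80  80  79  72  52  48  32  30  31  30  30  31  31  31  32  32
  32  32  32  32  33  34  34  34  35  34  35  35  35  39  61  91 100 100
 100 100  99 100]
end (array([ 0.5422, -0.2054,  0.0934]), [np.float64(0.0002705549223535545), np.float64(0.00027055492235346135)])
[ 0.5317 -0.1938  0.096 ]
[ 0.5455 -0.1901  0.096 ]
[ 0.5262 -0.1722  0.096 ]
[ 0.5396 -0.1687  0.096 ]
[ 0.5418 -0.204   0.096 ]
```

play_rows:
  angular:
    - [0, 0, 0]
    - [0, 0, 0]
    - [0, 0, 0]
    - [0, 0, 0]
    - [0, 0, 0]
    - [0, 0, 0]
    - [0, 0, 0]
    - [0, 0, 0]
    - [0, 0, 0]
    - [0, 0, 0]
  linear:
    - [0, -1.5, -12]
    - [0, -1.5, -26]
    - [0, -1.5, -36]
    - [0, -1.5, -40]
    - [0, -1.5, -40]
    - [0, -1.5, -40]
    - [0, -1.5, -40]
    - [0, -1.5, -40]
    - [0, -1.5, -40]
    - [0, -1.5, -40]
  claw: [0.6, 0.6, 0.5, 0.4, 0.3, 0.22, 0.15, 0.1, 0.05, 0]

```text
clock: 3.53
tcp_pos: [0.536, -0.184, 0.0911]
tcp_rot: [1.921, 2.485, 0.001]
wrist_force: [-1.9, -0.4, 6.1]
grip_width: 0.153
grasp_force: 60.5
```

play_rows:
  angular:
    - [0, 0, 0]
    - [0, 0, 0]
  linear:
    - [0, 0, 0]
    - [0, 0, 0]
  claw: [0, 0]

```text
clock: 3.7
tcp_pos: [0.536, -0.184, 0.0911]
tcp_rot: [1.921, 2.485, 0.001]
wrist_force: [-2.2, -0.5, 6.1]
grip_width: 0.152
grasp_force: 60.5
```

```bash
cat > st.py <<'E'
from h import *
s=env.read_state(); print({k:np.round(s[k],4) for k in("clock","tcp_pos","wrist_force","ft_torque","grip_width","grasp_force")})
r=s["tcp_rot"];r=r*np.sign(-r[1]);print("yaw",2*np.degrees(np.arctan2(r[1],r[0]))+360, s["qpos"].round(3))
E
python3 st.py
```

```text
{'clock': np.float64(3.7), 'tcp_pos': array([ 0.536 , -0.184 ,  0.0911]), 'wrist_force': array([-2.2256, -0.4896,  6.1275]), 'ft_torque': array([ 0.0201,  0.3945, -0.0767]), 'grip_width': np.float64(0.1522), 'grasp_force': np.float64(60.5333)}
yaw 104.59551800043332 [-0.172  0.579  0.587  1.922 -0.449  0.772  0.923]
```

play_rows:
  angular:
    - [0, 0, 0]
    - [0, 0, 0]
    - [0, 0, 0]
    - [0, 0, 0]
    - [0, 0, 0]
    - [0, 0, 0]
  linear:
    - [0, 0, 2]
    - [0, 0, 4]
    - [0, 0, 6]
    - [0, 0, 8]
    - [0, 0, 8]
    - [0, 0, 8]
  claw: [0, 0, 0, 0, 0, 0]

```text
clock: 4.2
tcp_pos: [0.5358, -0.1837, 0.0984]
tcp_rot: [1.921, 2.486, -0.0]
wrist_force: [2.3, -1.5, -9.7]
grip_width: 0.15
grasp_force: 58.6
```

```bash
python3 st.py
```

```text
{'clock': np.float64(4.2), 'tcp_pos': array([ 0.5358, -0.1837,  0.0984]), 'wrist_force': array([ 2.2686, -1.465 , -9.7432]), 'ft_torque': array([-0.4566, -0.8065, -0.0054]), 'grip_width': np.float64(0.1504), 'grasp_force': np.float64(58.5646)}
yaw 104.61362361024374 [-0.179  0.569  0.595  1.917 -0.44   0.787  0.916]
```

play_rows:
  angular:
    - [0, 0, 0]
    - [0, 0, 0]
    - [0, 0, 0]
    - [0, 0, 0]
    - [0, 0, 0]
    - [0, 0, 0]
  linear:
    - [0, 0, 2]
    - [0, 0, 4]
    - [0, 0, 6]
    - [0, 0, 8]
    - [0, 0, 9.2]
    - [0, 0, 9.2]
  claw: [0, 0, 0, 0, 0, 0]

```text
clock: 4.7
tcp_pos: [0.5356, -0.1837, 0.1079]
tcp_rot: [1.921, 2.486, 0.0]
wrist_force: [3.9, -2.0, -13.4]
grip_width: 0.152
grasp_force: 58.5
```

```bash
python3 st.py
```

```text
{'clock': np.float64(4.7), 'tcp_pos': array([ 0.5356, -0.1837,  0.1079]), 'wrist_force': array([  3.8666,  -1.9854, -13.3968]), 'ft_torque': array([-0.4946, -0.9378, -0.0189]), 'grip_width': np.float64(0.1519), 'grasp_force': np.float64(58.5309)}
yaw 104.60459228056823 [-0.186  0.556  0.605  1.911 -0.429  0.806  0.907]
```

play_rows:
  angular:
    - [0, 0, -0.035]
    - [0, 0, -0.07]
    - [0, 0, -0.105]
    - [0, 0, -0.14]
    - [0, 0, -0.14]
  linear:
    - [0, 0, 0]
    - [-0.2, 0, 0]
    - [-0.2, 0, 0]
    - [-0.3, 0, 0]
    - [-0.3, 0, 0]
  claw: [0, 0, 0, 0, 0]

```text
clock: 5.12
tcp_pos: [0.5355, -0.1837, 0.1076]
tcp_rot: [2.092, 2.344, -0.0]
wrist_force: [4.0, -2.3, -13.2]
grip_width: 0.15
grasp_force: 58.5
```

```bash
python3 st.py
```

```text
{'clock': np.float64(5.1167), 'tcp_pos': array([ 0.5355, -0.1837,  0.1076]), 'wrist_force': array([  3.9853,  -2.3497, -13.207 ]), 'ft_torque': array([-0.5701, -1.1029, -0.037 ]), 'grip_width': np.float64(0.1505), 'grasp_force': np.float64(58.4926)}
yaw 96.5001300339132 [-0.212  0.566  0.645  1.913 -0.459  0.813  0.795]
```

play_rows:
  angular:
    - [0, 0, -0.06]
    - [0, 0, -0.12]
    - [0, 0, -0.18]
    - [0, 0, -0.24]
    - [0, 0, -0.3]
    - [0, 0, -0.36]
    - [0, 0, -0.42]
    - [0, 0, -0.48]
    - [0, 0, -0.54]
    - [0, 0, -0.56]
  linear:
    - [-0.1, 0, 0]
    - [-0.2, 0, 0]
    - [-0.4, 0, 0]
    - [-0.5, 0, 0]
    - [-0.6, 0, 0]
    - [-0.7, 0.1, 0]
    - [-0.8, 0.1, 0]
    - [-0.9, 0.1, 0]
    - [-1, 0.2, 0]
    - [-1, 0.2, 0]
  claw: [0, 0, 0, 0, 0, 0, 0, 0, 0, 0]

```text
clock: 5.95
tcp_pos: [0.5347, -0.1835, 0.1077]
tcp_rot: [2.658, 1.673, 0.0]
wrist_force: [3.6, -1.7, -13.1]
grip_width: 0.146
grasp_force: 58.5
```

```bash
python3 st.py
```

```text
{'clock': np.float64(5.95), 'tcp_pos': array([ 0.5347, -0.1835,  0.1077]), 'wrist_force': array([  3.6092,  -1.6754, -13.0651]), 'ft_torque': array([-0.7888, -1.1496, -0.0118]), 'grip_width': np.float64(0.1458), 'grasp_force': np.float64(58.4744)}
yaw 64.38529523099174 [-0.308  0.612  0.803  1.923 -0.58   0.854  0.354]
```

play_rows:
  angular:
    - [0, 0, -0.035]
    - [0, 0, -0.07]
    - [0, 0, -0.105]
    - [0, 0, -0.14]
    - [0, 0, -0.175]
    - [0, 0, -0.21]
    - [0, 0, -0.21]
  linear:
    - [-0.1, 0, 0]
    - [-0.1, 0, 0]
    - [-0.2, 0.1, 0]
    - [-0.2, 0.1, 0]
    - [-0.3, 0.2, 0]
    - [-0.4, 0.2, 0]
    - [-0.4, 0.2, 0]
  claw: [0, 0, 0, 0, 0, 0, 0]

```text
clock: 6.53
tcp_pos: [0.5344, -0.1833, 0.1077]
tcp_rot: [2.818, 1.387, 0.001]
wrist_force: [4.4, -3.3, -13.3]
grip_width: 0.155
grasp_force: 58.5
```

```bash
python3 st.py
```

```text
{'clock': np.float64(6.5333), 'tcp_pos': array([ 0.5344, -0.1833,  0.1077]), 'wrist_force': array([  4.3807,  -3.3209, -13.3165]), 'ft_torque': array([-0.8398, -1.2013,  0.0185]), 'grip_width': np.float64(0.1546), 'grasp_force': np.float64(58.5318)}
yaw 52.425544834143125 [-0.341  0.633  0.861  1.926 -0.625  0.873  0.19 ]
```

play_rows:
  angular:
    - [0, 0, 0]
    - [0, 0, 0]
    - [0, 0, 0]
    - [0, 0, 0]
  linear:
    - [0, 0, -1.5]
    - [0, 0, -2.5]
    - [0, 0, -3.2]
    - [0, 0, -3.2]
  claw: [0, 0, 0, 0]

```text
clock: 6.87
tcp_pos: [0.5344, -0.1834, 0.1048]
tcp_rot: [2.817, 1.39, 0.001]
wrist_force: [4.2, -1.4, -6.9]
grip_width: 0.148
grasp_force: 59.7
```

play_rows:
  angular:
    - [0, 0, 0]
    - [0, 0, 0]
  linear:
    - [0, 0, -0.3]
    - [0, 0, -0.3]
  claw: [0, 0]

```text
clock: 7.03
tcp_pos: [0.5344, -0.1834, 0.1046]
tcp_rot: [2.817, 1.389, 0.002]
wrist_force: [2.5, -1.9, -2.7]
grip_width: 0.151
grasp_force: 60.0
```

play_rows:
  angular:
    - [0, 0, 0]
    - [0, 0, 0]
  linear:
    - [0, 0, -0.3]
    - [0, 0, -0.3]
  claw: [0, 0]

```text
clock: 7.2
tcp_pos: [0.5344, -0.1834, 0.1044]
tcp_rot: [2.818, 1.389, 0.002]
wrist_force: [2.1, -0.6, 0.6]
grip_width: 0.151
grasp_force: 60.7
```

play_rows:
  angular:
    - [0, 0, -0.026]
    - [0, 0, -0.052]
    - [0, 0, -0.052]
  linear:
    - [-0.1, 0, 0]
    - [-0.1, 0.1, 0]
    - [-0.1, 0.1, 0]
  claw: [0, 0, 0]

```text
clock: 7.45
tcp_pos: [0.5341, -0.1834, 0.1037]
tcp_rot: [2.854, 1.31, -0.0]
wrist_force: [4.9, -4.4, -12.0]
grip_width: 0.15
grasp_force: 58.9
```

play_rows:
  angular:
    - [0, 0, -0.012]
    - [0, 0, -0.012]
  linear:
    - [0, 0, 0]
    - [0, 0, -0.5]
  claw: [0, 0]

```text
clock: 7.62
tcp_pos: [0.5339, -0.1835, 0.1029]
tcp_rot: [2.861, 1.295, -0.001]
wrist_force: [5.0, -4.1, -7.5]
grip_width: 0.152
grasp_force: 59.5
```

```bash
python3 st.py
```

```text
{'clock': np.float64(7.6167), 'tcp_pos': array([ 0.5339, -0.1835,  0.1029]), 'wrist_force': array([ 5.0263, -4.1035, -7.4662]), 'ft_torque': array([-0.7072, -1.3911, -0.1806]), 'grip_width': np.float64(0.1515), 'grasp_force': np.float64(59.5465)}
yaw 48.693872229788724 [-0.347  0.646  0.873  1.931 -0.646  0.871  0.144]
```

play_rows:
  angular:
    - [0, 0, -0.009]
    - [0, 0, -0.017]
    - [0, 0, -0.017]
  linear:
    - [0, 0, 0]
    - [0, 0, 0]
    - [0, 0, 0]
  claw: [0, 0, 0]

```text
clock: 7.87
tcp_pos: [0.534, -0.1833, 0.1028]
tcp_rot: [2.872, 1.271, -0.001]
wrist_force: [5.5, -2.9, -8.8]
grip_width: 0.152
grasp_force: 59.2
```

```bash
python3 st.py
```

```text
{'clock': np.float64(7.8667), 'tcp_pos': array([ 0.534 , -0.1833,  0.1028]), 'wrist_force': array([ 5.4949, -2.9059, -8.8101]), 'ft_torque': array([-0.75  , -1.5786, -0.0694]), 'grip_width': np.float64(0.1522), 'grasp_force': np.float64(59.1548)}
yaw 47.749540343041645 [-0.349  0.648  0.877  1.931 -0.65   0.873  0.131]
```

play_rows:
  angular:
    - [0, 0, -0.009]
    - [0, 0, -0.017]
    - [0, 0, -0.017]
  linear:
    - [0, 0, 0]
    - [0, 0, 0]
    - [0, 0, 0]
  claw: [0, 0, 0]

```text
clock: 8.12
tcp_pos: [0.5341, -0.1832, 0.1026]
tcp_rot: [2.883, 1.247, -0.001]
wrist_force: [6.3, -3.0, -11.0]
grip_width: 0.151
grasp_force: 59.0
```

```bash
python3 st.py
```

```text
{'clock': np.float64(8.1167), 'tcp_pos': array([ 0.5341, -0.1832,  0.1026]), 'wrist_force': array([  6.3246,  -2.9979, -10.9631]), 'ft_torque': array([-0.8269, -1.7185, -0.0286]), 'grip_width': np.float64(0.151), 'grasp_force': np.float64(58.9514)}
yaw 46.791870179597254 [-0.352  0.65   0.881  1.931 -0.653  0.874  0.118]
```

play_rows:
  angular:
    - [0, 0, 0]
    - [0, 0, 0]
    - [0, 0, 0]
    - [0, 0, 0]
  linear:
    - [0, 0, -0.5]
    - [0, 0, -1]
    - [0, 0, -1.5]
    - [0, 0, -1.5]
  claw: [0, 0, 0, 0]

```text
clock: 8.45
tcp_pos: [0.5341, -0.1832, 0.1016]
tcp_rot: [2.882, 1.248, -0.0]
wrist_force: [4.6, -2.9, -7.6]
grip_width: 0.152
grasp_force: 59.7
```

```bash
python3 st.py
```

```text
{'clock': np.float64(8.45), 'tcp_pos': array([ 0.5341, -0.1832,  0.1016]), 'wrist_force': array([ 4.6068, -2.9306, -7.5776]), 'ft_torque': array([-0.6854, -1.4715, -0.0398]), 'grip_width': np.float64(0.1519), 'grasp_force': np.float64(59.7189)}
yaw 46.81828409289045 [-0.35   0.651  0.879  1.932 -0.655  0.872  0.12 ]
```

play_rows:
  angular:
    - [0, 0, 0]
    - [0, 0, 0]
    - [0, 0, 0]
  linear:
    - [0, 0, -0.3]
    - [0, 0, -0.5]
    - [0, 0, -0.5]
  claw: [0, 0, 0]

```text
clock: 8.7
tcp_pos: [0.5341, -0.1833, 0.1014]
tcp_rot: [2.882, 1.248, 0.0]
wrist_force: [4.7, -1.7, -2.9]
grip_width: 0.149
grasp_force: 60.2
```

```bash
python3 st.py
```

```text
{'clock': np.float64(8.7), 'tcp_pos': array([ 0.5341, -0.1833,  0.1014]), 'wrist_force': array([ 4.7485, -1.7103, -2.9455]), 'ft_torque': array([-0.5167, -1.2855, -0.0697]), 'grip_width': np.float64(0.149), 'grasp_force': np.float64(60.1843)}
yaw 46.83815643287676 [-0.35   0.651  0.879  1.932 -0.656  0.872  0.121]
```

play_rows:
  angular:
    - [0, 0, 0]
    - [0, 0, 0]
    - [0, 0, 0]
    - [0, 0, 0]
    - [0, 0, 0]
    - [0, 0, 0]
  linear:
    - [0, 0, -0.2]
    - [0, 0, -0.2]
    - [0, 0, -0.2]
    - [0, 0, -0.2]
    - [0, 0, -0.2]
    - [0, 0, -0.2]
  claw: [0.16, 0.2, 0.25, 0.35, 0.5, 0.5]

```text
clock: 9.2
tcp_pos: [0.5335, -0.183, 0.101]
tcp_rot: [-2.882, -1.249, 0.001]
wrist_force: [0.0, -0.4, -0.1]
grip_width: 0.5
grasp_force: 0.0
```

play_rows:
  angular:
    - [0, 0, 0]
    - [0, 0, 0]
    - [0, 0, 0]
    - [0, 0, 0]
    - [0, 0, 0]
    - [0, 0, 0]
  linear:
    - [0, 0, 0]
    - [0, 0, 5]
    - [0, 0, 15]
    - [0, 0, 30]
    - [0, 0, 50]
    - [0, 0, 50]
  claw: [0.6, 0.6, 0.6, 0.6, 0.6, 0.6]

```text
clock: 9.7
tcp_pos: [0.5354, -0.1845, 0.155]
tcp_rot: [2.88, 1.247, 0.006]
wrist_force: [0.4, 0.6, 0.5]
grip_width: 0.598
grasp_force: 0.0
```

```bash
python3 st.py
python3 - <<'E'
from h import *
s=env.read_state();w=env.capture("wrist");t=env.capture("scene")
np.save("w3s.npy",np.r_[s["tcp_pos"],s["tcp_rot"]])
cv2.imwrite("pics/w3.png",w[...,::-1]);cv2.imwrite("pics/s3.png",cv2.resize(t[150:270,140:300,::-1],None,fx=5,fy=5,interpolation=cv2.INTER_CUBIC))
E
```

```text
{'clock': np.float64(9.7), 'tcp_pos': array([ 0.5354, -0.1845,  0.155 ]), 'wrist_force': array([0.392 , 0.5745, 0.4635]), 'ft_torque': array([-0.0658, -0.0653,  0.0111]), 'grip_width': np.float64(0.5981), 'grasp_force': np.float64(0.0)}
yaw 46.81816007642186 [-0.398  0.587  0.95   1.887 -0.581  0.966  0.063]
```

View pics/w3.png

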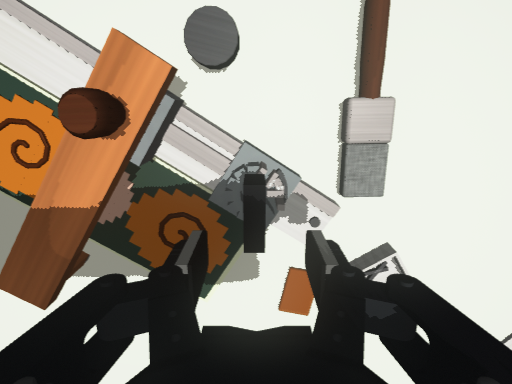

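Wrist view: the T-knob stays turned about 58° from the rail (bar at (255,215)) with the fingers clear, so it rests in the notch. The bridge knob is at about (90,112). Next I'll go to the bridge knob.

play_rows:
  angular:
    - [0, 0, 0]
    - [0, 0, 0.12]
    - [0, 0, 0.24]
    - [0, 0, 0.36]
    - [0, 0, 0.48]
    - [0, 0, 0.6]
    - [0, 0, 0.72]
    - [0, 0, 0.84]
    - [0, 0, 0.95]
    - [0, 0, 1.0]
  linear:
    - [0, 0, 10]
    - [-3, 12, 10]
    - [-7, 28, 10]
    - [-11, 44, 10]
    - [-15, 60, 10]
    - [-19, 75, 10]
    - [-23, 90, 10]
    - [-27, 105, 5]
    - [-31, 119, 0]
    - [-31, 120, 0]
  claw: [0.8, 0.9, 0.9, 0.9, 0.9, 0.9, 0.9, 0.9, 0.9, 0.9]

```text
clock: 10.63
tcp_pos: [0.5014, -0.0602, 0.1504]
tcp_rot: [-1.917, -2.484, 0.001]
wrist_force: [-0.6, -0.1, -0.3]
grip_width: 0.903
grasp_force: 0.0
```

play_rows:
  angular:
    - [0, 0, 0]
    - [0, 0, 0]
    - [0, 0, 0]
  linear:
    - [0, 0, 0]
    - [0, 0, 0]
    - [0, 0, 0]
  claw: [0.9, 0.9, 0.9]

```text
clock: 10.88
tcp_pos: [0.503, -0.0638, 0.1514]
tcp_rot: [1.934, 2.475, -0.0]
wrist_force: [-0.3, -0.1, -0.1]
grip_width: 0.901
grasp_force: 0.0
```

```bash
python3 st.py
python3 - <<'E'
from h import *
s=env.read_state();w=env.capture("wrist");np.save("w4s.npy",np.r_[s["tcp_pos"],s["tcp_rot"]])
cv2.imwrite("pics/w4.png",w[...,::-1])
print(proj(cam("wrist",s),[.505,-.0648,.106]))
E
```

```text
{'clock': np.float64(10.8833), 'tcp_pos': array([ 0.503 , -0.0638,  0.1514]), 'wrist_force': array([-0.3205, -0.0501, -0.1168]), 'ft_torque': array([-0.0531,  0.0103, -0.0121]), 'grip_width': np.float64(0.9014), 'grasp_force': np.float64(0.0)}
yaw 103.98268917385496 [-0.506  0.417  0.707  2.018 -0.364  0.832  0.651]
[258.73305534 226.49892924]
```

View pics/w4.png

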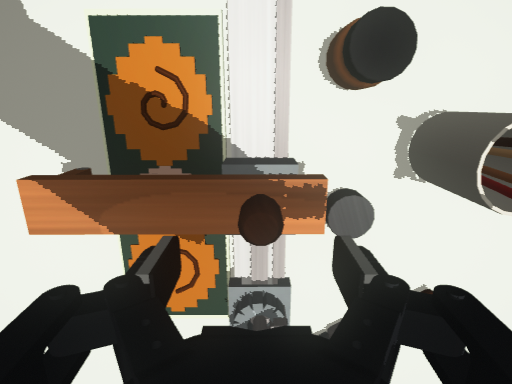

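The bridge knob top is at (261,220). I'll check its position and the brush jar's clearance.

Run:
```python
from h import *
np.set_printoptions(precision=4,suppress=True)
w=cv2.imread("pics/w4.png");p=np.load("w4s.npy");C=cam("wrist",dict(tcp_pos=p[:3],tcp_rot=p[3:]));T=cam("top")
p=np.load("w1s.npy");C1=cam("wrist",dict(tcp_pos=p[:3],tcp_rot=p[3:]))
k=onz(C,(261,222),.106);print("knob",k,tri([ray(C,(261,222)),ray(C1,(268.5,93))]))
y=np.radians(14.5);ex=np.array([np.cos(y),np.sin(y),0]);ey=np.array([-np.sin(y),np.cos(y),0])
O=np.array([.506,-.0656,0])
for n,uv,C_,z in(("jar left top edge",(480,178),C,.1),("jar left low",(412,150),C,.03),("jar top c",(261,143),T,.19),("jar bottom c",(260,163),T,0.03),("pig",(240,201),T,.06)):
    q=onz(C_,uv,z);print(n,q,"rail xy",ex@(q-O),ey@(q-O))
```

```text
knob [ 0.5056 -0.0615  0.106 ] (array([ 0.5061, -0.0645,  0.0986]), [np.float64(0.00044604392528219106), np.float64(0.0004460439252823839)])
jar left top edge [ 0.6296 -0.0032  0.1   ] rail xy 0.13526787553589226 0.029466165715309856
jar left low [0.6212 0.0019 0.03  ] rail xy 0.12841815693420258 0.03652381504537444
jar top c [0.6616 0.0051 0.19  ] rail xy 0.16838200235964174 0.029506726168505554
jar bottom c [0.6541 0.0095 0.03  ] rail xy 0.16220919796499722 0.03562920715759951
pig [0.5527 0.06   0.06  ] rail xy 0.07666775022830685 0.10993633872070731
```

play_rows:
  angular:
    - [0, 0, 0]
    - [0, 0, 0]
    - [0, 0, 0]
    - [0, 0, 0]
    - [0, 0, 0]
    - [0, 0, 0]
    - [0, 0, 0]
    - [0, 0, 0]
    - [0, 0, 0]
    - [0, 0, 0]
  linear:
    - [2.5, 0, -15]
    - [2.5, 0, -30]
    - [2.5, 0, -45]
    - [2.5, 0, -55]
    - [2.5, 0, -57]
    - [2.5, 0, -57]
    - [2.5, 0, -57]
    - [2.5, 0, -57]
    - [2.5, 0, -57]
    - [2.5, 0, -57]
  claw: [0.9, 0.9, 0.9, 0.8, 0.7, 0.6, 0.5, 0.4, 0.3, 0.2]

```text
clock: 11.77
tcp_pos: [0.5058, -0.0633, 0.0951]
tcp_rot: [1.931, 2.477, 0.002]
wrist_force: [-2.5, -0.8, 6.1]
grip_width: 0.336
grasp_force: 58.7
```

play_rows:
  angular:
    - [0, 0, 0]
    - [0, 0, 0]
    - [0, 0, 0]
  linear:
    - [0, 0, 0]
    - [0, 0, 0]
    - [0, 0, 0]
  claw: [0.2, 0.2, 0.2]

```text
clock: 12.02
tcp_pos: [0.5058, -0.0633, 0.0951]
tcp_rot: [1.931, 2.477, 0.002]
wrist_force: [-2.1, -0.3, 5.2]
grip_width: 0.33
grasp_force: 58.6
```

play_rows:
  angular:
    - [0, 0, 0]
    - [0, 0, 0]
    - [0, 0, 0]
    - [0, 0, 0]
  linear:
    - [-0.8, 2.9, 0]
    - [-2, 7.7, 0]
    - [-3.7, 14.5, 0]
    - [-5, 19.4, 0]
  claw: [0.2, 0.2, 0.2, 0.2]

```text
clock: 12.35
tcp_pos: [0.5009, -0.0441, 0.0951]
tcp_rot: [1.931, 2.476, 0.001]
wrist_force: [-1.0, -4.4, 10.1]
grip_width: 0.332
grasp_force: 60.1
```

play_rows:
  angular:
    - [0, 0, 0]
    - [0, 0, 0]
    - [0, 0, 0]
    - [0, 0, 0]
    - [0, 0, 0]
    - [0, 0, 0]
    - [0, 0, 0]
    - [0, 0, 0]
    - [0, 0, 0]
    - [0, 0, 0]
  linear:
    - [-2.5, 9.7, 0.2]
    - [-5, 19.4, 0.3]
    - [-7.5, 29, 0.3]
    - [-10, 38.7, 0.3]
    - [-12.5, 48.4, 0.3]
    - [-15, 58.1, 0.3]
    - [-17.5, 67.8, 0.3]
    - [-20, 77.4, 0.3]
    - [-22.5, 87, 0.3]
    - [-25, 96.8, 0.3]
  claw: [0.2, 0.2, 0.2, 0.2, 0.2, 0.2, 0.2, 0.2, 0.2, 0.2]

```text
clock: 13.18
tcp_pos: [0.4763, 0.0537, 0.0951]
tcp_rot: [1.93, 2.477, 0.002]
wrist_force: [3.2, -4.4, 5.7]
grip_width: 0.329
grasp_force: 60.1
```

play_rows:
  angular:
    - [0, 0, 0]
    - [0, 0, 0]
    - [0, 0, 0]
    - [0, 0, 0]
  linear:
    - [-0.7, 2.9, 0]
    - [-1.5, 5.8, 0]
    - [-2, 7.7, 0]
    - [-2, 7.7, 0]
  claw: [0.2, 0.2, 0.2, 0.2]

```text
clock: 13.52
tcp_pos: [0.4742, 0.0621, 0.0951]
tcp_rot: [1.929, 2.478, 0.003]
wrist_force: [2.6, 1.0, 6.6]
grip_width: 0.335
grasp_force: 60.1
```

play_rows:
  angular:
    - [0, 0, 0]
    - [0, 0, 0]
    - [0, 0, 0]
  linear:
    - [-0.2, 1, 0]
    - [-0.4, 1.7, 0]
    - [-0.4, 1.7, 0]
  claw: [0.2, 0.2, 0.2]

```text
clock: 13.77
tcp_pos: [0.474, 0.0628, 0.0951]
tcp_rot: [1.93, 2.477, 0.002]
wrist_force: [3.3, -3.9, 5.3]
grip_width: 0.334
grasp_force: 60.1
```

play_rows:
  angular:
    - [0, 0, 0]
    - [0, 0, 0]
    - [0, 0, 0]
    - [0, 0, 0]
    - [0, 0, 0]
    - [0, 0, 0]
  linear:
    - [0, 0, 0]
    - [0, 0, 0]
    - [0, 0, 0]
    - [0, 0, 0]
    - [0, 0, 0]
    - [0, 0, 0]
  claw: [0.35, 0.4, 0.5, 0.6, 0.6, 0.6]

```text
clock: 14.27
tcp_pos: [0.4727, 0.0627, 0.0944]
tcp_rot: [-1.93, -2.478, 0.0]
wrist_force: [0.2, -0.7, -0.5]
grip_width: 0.602
grasp_force: 0.0
```

play_rows:
  angular:
    - [0, 0, 0]
    - [0, 0, 0]
    - [0, 0, 0]
    - [0, 0, 0]
    - [0, 0, 0]
    - [0, 0, 0]
    - [0, 0, 0]
    - [0, 0, 0]
  linear:
    - [0, 0, 10]
    - [0, 0, 30]
    - [0, 0, 60]
    - [0, 0, 90]
    - [0, 0, 110]
    - [0, 0, 120]
    - [0, 0, 120]
    - [0, 0, 120]
  claw: [0.6, 0.6, 0.6, 0.6, 0.6, 0.6, 0.6, 0.6]

```text
clock: 14.93
tcp_pos: [0.4728, 0.0627, 0.2143]
tcp_rot: [-1.93, -2.478, -0.001]
wrist_force: [0.3, 0.2, -0.6]
grip_width: 0.6
grasp_force: 0.0
```

```bash
python3 st.py
python3 - <<'E'
from h import *
a=env.capture("scene");b=env.capture("top")
A=cv2.resize(a[150:270,140:300,::-1],None,fx=4,fy=4,interpolation=cv2.INTER_CUBIC)[:300]
B=np.clip(cv2.resize(b[180:258,205:375,::-1],(640,294),interpolation=cv2.INTER_CUBIC)*1.7,0,255).astype(np.uint8)
cv2.imwrite("pics/end.png",np.vstack([A,B]))
E
```

```text
{'clock': np.float64(14.9333), 'tcp_pos': array([0.4728, 0.0627, 0.2143]), 'wrist_force': array([ 0.2635,  0.177 , -0.6333]), 'ft_torque': array([-0.0235,  0.0183, -0.0113]), 'grip_width': np.float64(0.6), 'grasp_force': np.float64(0.0)}
yaw 104.17769669280918 [-0.885  0.277  0.804  2.016 -0.247  0.945  0.294]
```

View pics/end.png

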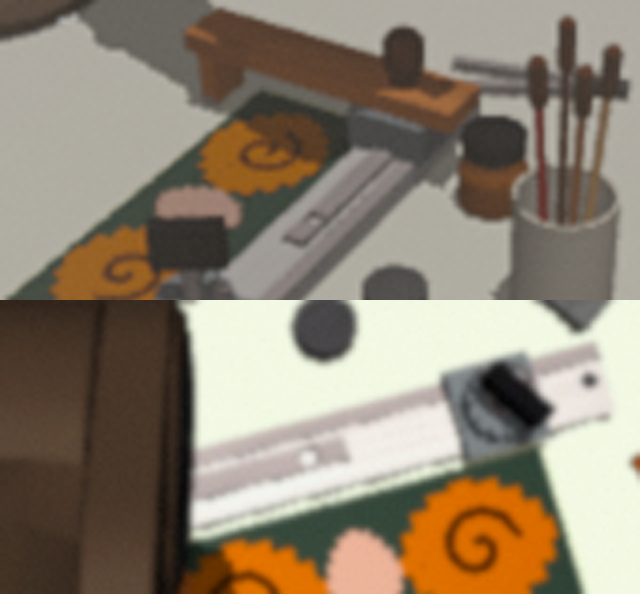

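The pictures show the knob still turned and raised at (188,242), and the bridge home at the stop. The bystanders have not moved. I'll hand the job in.

```bash
python3 -c "
from rig import env
print(env.hand_in())"
```

```text
the job is handed in; nothing more can be done
None
```

I parked the plunger in its notch and slid the bridge home: about 130 mm, until it met resistance. I let go, the bystanders near the rail look unmoved in the last pictures, and I handed the job in at about 15 s; no verdict came back, and the plunger's rest is judged by feel and by the turned knob.

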